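# Shut the garlic away under a heavy sealed lid

## Task

Put the garlic bulb away in the open wooden keeper box: set it inside, then let the heavy hinged lid down under control, staying against it so that it never drops or slams, and press it fully home on its springy rubber seal so that it stays shut. Be light-handed with the lid (under 25 N at all times, so do not clamp it in the fingers) and leave the other things on the worktop where they are.

Things in the scene. Friction and masses are not known exactly. Their poses are not given: they have to be found in the camera images.
- keeper: wooden box open at the top, fixed to the worktop, 150 (its x) x 220 (its y) x 95 mm high; walls 10, floor 8 mm thick, inside 130 x 200 mm. Origin: centre of its underside; x points from its front (the robot's side) to its back, where the lid is hinged; z up. The shut lid lies level, 100 to 114 mm above the worktop; its lip overhangs the front wall by 45 mm: room for a finger below the lip
- lid (a joint): lid angle, rad: 0 = fully home on a hard stop (home: below 0.010), grows as the lip swings up and back; 1.57 upright, stop 1.62. It stands by itself above about 1.0; somewhere below (0.65 to 0.95, by its weight) it falls shut unless held from in front or below. Let down gently it rests on the seal at 0.015 to 0.05; pressing the lip down with 4 to 7 N brings it to 0, where it stays
- lid_lip (a point): middle of the front edge of the lid, at mid-thickness; x points along the slab to the hinge, z out of its upper (outer) face. The lid is a flat dark wooden slab without a handle, 195 mm from hinge line to this edge, 230 mm wide, 14 mm thick, about 0.85 kg (varies by some 13 percent)
- garlic: a pale pinkish garlic bulb, round, 60 mm across, 59 mm high, standing on the worktop to the right of the box. Origin: centre of its underside
- lemon: a yellow lemon, 77 x 51 x 52 mm, bystander; origin centre of its underside
- mushroom: a brown mushroom, 48 mm across, 44 mm high, bystander; origin centre of its underside
- ramekin: a small white round dish, 73 mm across, 41 mm high, bystander; origin centre of its underside
- keeper_hinge (a point): middle of the lid's hinge line, which runs along the box's y, 75 mm behind the box's centre and 107 mm above its underside, at the slab's mid-thickness; axes as the box's. The hinge is stiff (about 0.55 N m of friction)
- seal_top (a point): middle of the top of the black rubber strip on the front wall, 145 mm in front of the hinge; 108 mm above the worktop when free, that is 8 mm above the underside of the shut lid; it yields at about 1.0 N per mm
There are look-alikes about, which are no part of the job. Leave any orange or red look-alike of the garlic alone.

How it is judged (in metres and radians):
On the way, in this order (a step that is already met when the one before it is completed fails the run):
1. the garlic is set down inside the box and let go while the lid is still open (x of garlic in the frame of keeper between -0.065 and 0.065 m and y of garlic in the frame of keeper between -0.1 and 0.1 m and z of garlic in the frame of keeper between 0 and 0.05 m and contact force between garlic and the fingers below 0.1 N and value of joint lid above 1 rad and linear speed of garlic below 0.1 m/s), for 0.2 s.
2. the lid has been let down onto its seal (value of joint lid below 0.07 rad), for 0.1 s.
At the end, for the whole second after the job is handed in: the lid is fully home (below 0.010 rad) and stays there untouched, with the garlic at rest inside the box (x of garlic in the frame of keeper between -0.065 and 0.065 m and y of garlic in the frame of keeper between -0.1 and 0.1 m and z of garlic in the frame of keeper between 0 and 0.05 m and value of joint lid below 0.01 rad and linear speed of garlic below 0.05 m/s).
It fails at once if the lid drops or slams: it moves towards shut faster than 1.2 rad/s (velocity of joint lid below -1.2 rad/s).
It fails at once if the box or its lid is pushed, struck or clamped with more than 25 N (contact force between keeper and the fingers above 25 N or contact force between keeper and the arm above 25 N).
It fails at once if a bystander is moved by more than 30 mm (distance of any of lemon, mushroom, ramekin from where it was at the start of the episode above 0.03 m).
It also fails if it takes over 72 s, if anything falls off the work surface, if the arm or the gripper's body presses on something with over 40 N, if the wrist force passes 120 N, or if a joint passes its speed limit or range.

## Robot

A 7-joint arm with a two-finger parallel gripper is mounted at the origin on the work surface; the furniture and walls round the work are solid. World frame = base frame: x ahead of the robot, y to its left, z up, the work surface at z = 0. Lengths are in mm, angles in rad, forces in N, time in s.
With the tool pointing down it reaches from about 425 to 925 mm from the base axis. Payload 6.8 kg.
Tool frame: the origin (TCP) lies midway between the tips of the shut fingers; the grasp point (between the pads) lies 19 mm behind it; z points along the fingers, y is the line along which they close (so a half turn about z gives the same grasp; the last joint's range is limited). The gripper opens to 85 mm and grips with 20 to 120 N. Pads are 22 mm wide; open, the fingers measure 114 mm over their backs; the gripper's body (76 mm by 85 mm) begins 54 mm behind the grasp point. The pads swing forward as they close: fully open they stand 13 mm farther back than shut.
Start: joints at [-1.451, 0.477, 0.022, 1.555, -0.011, 1.109, -0.083], TCP at [152.433, 657.58, 231.308] pointing down, gripper open.
Joint ranges: [-2.96, 2.96], [-0.34, 2.1], [-1.41, 1.46], [0.24, 2.44], [-1.37, 4.51], [0.17, 1.92], [-2.96, 2.96]. Speed limits (rad/s): [2.39, 2.39, 3.14, 3.14, 3.14, 3.14, 3.14].

## Interface

Orientations are given as a rotation vector (axis times angle).
In Python, from plant import r, cams, look_for gives the robot as it stands.
- The arm moves only by the shell command python3 -m creep 'ROWS' [FORCE]. ROWS is JSON, a list of rows, each a list of 7 numbers: the shift along the tool's x, y, z in cm, then the turn, a rotation vector about the tool's x, y, z in degrees, then the opening, from -1 (shut) to 1 (fully open). In form: [[dx, dy, dz, rx, ry, rz, fingers], ...]. A call has 1 to 8 rows; each row shifts and turns the commanded pose from where the row before left it, along the tool's axes as they then stand; what a row does not reach is not made up. A row lasts 1/10 s, in which the tool goes at most 50 mm and 8.59 degrees, less where a joint would pass 70% of its speed; a pose out of reach is approached as far as the arm can. A call is refused whole if a number of a shift passes 5 or a number of a turn 8.59, either way. A call with a gripper value outside its range is refused whole. The fingers move at their own pace and stop on an object; FORCE is the grip in N (left out, the last holds). Time passes only in rows, so rows that do not move let the fingers close. It gives the time, the measured TCP pose, the force, the opening and the grip force at its end, in the units of the state.
- r.observe(): the state, without advancing time (a new reading comes with each control period).
- cams.camera(name): name is "scene" or "top"; returns a dict with "image" (480x640x3 uint8, red, green, blue), "depth" (480x640 float32, mm along the optical axis (not along the pixel's ray), 0 where there is no reading), "fx", "fy", "cx", "cy" (pixels), "k1" (the pictures are not rectified: a ray, as slopes to the right and down, at radius r is drawn at 1 + k1 r^2 times it, then the intrinsics apply), "position" and "orientation" of the camera in the world. Camera axes: x right, y down, z forward; pixel columns grow to the right and rows downward; lengths in mm; the calibration is good to about 2 mm. A picture is of the moment at which its call begins.
- r.finish_job(): hands the job in; it is judged then, once.
Trained networks look in a picture, given as the dict that the camera call returned (one of the last four; its "shot" number tells which), for a name from the list of things; names that differ only in an ending like _2 or _b are one class to them, and where a whole thing is asked for, a point or a joint stands for the part that bears it (a point fixed in the world has none). Each returns a list of dicts, best first, with "confidence" (0 to 1); they miss things now and then, are a little off and sometimes report something else, mostly with a low value. They report only what shows in the picture. A call takes as long as a camera call. They do not tell look-alikes from the thing itself.
- look_for(picture, target): "box" ([left, top, width, height] as shares, 0 to 1, of the picture: columns of its width, rows of its height, round what is visible of it).
The state is a dict: "clock": time; "joint_pos": joint angles; "qvel": joint speeds; "tau": joint torques, N m; "tcp_pos": TCP position; "tool_rot": TCP orientation; "force": force on the tool from outside, world axes, zero at the start; "moment": the same for the moment, N m; "width": opening from 0.0 (shut) to 1.0 (fully open); "grasp_force": force on a finger pad.
Only numpy, scipy, OpenCV 4.12 (cv2) and the standard library are available. Lean on these libraries where they do the work, as an engineer would, in place of code of your own. Each camera call takes 0.05 s, during which the arm holds its last target. There are 200 camera calls.

## Working session

There is one attempt and no reset: what is moved stays moved. The work goes in short steps, Python scripts to look and compute and a shell command to move; the robot and the scene stay as the last step left them, time stands still between calls to the robot, and variables do not carry over. Pictures are saved under pics/ and viewed, at most 10 in all, crops included, and the job is handed in when it is done.

```bash
ls; mkdir -p pics; cat > h.py <<'E'
import numpy as np, cv2
from scipy.spatial.transform import Rotation as R
from plant import r, cams, look_for
def K(c): return np.array([[c['fx'],0,c['cx']],[0,c['fy'],c['cy']],[0,0,1]]),np.array([c['k1'],0,0,0.])
def rot(c):
    o=np.array(c['orientation'],float)
    return R.from_rotvec(o) if o.size==3 else (R.from_quat(o) if o.size==4 else R.from_matrix(o))
def pts(c,uv,d=None):
    k,D=K(c); uv=np.array(uv,float).reshape(-1,2)
    n=cv2.undistortPoints(uv[:,None],k,D)[:,0]
    if d is None: d=c['depth'][uv[:,1].astype(int),uv[:,0].astype(int)]
    d=np.asarray(d,float)
    return rot(c).apply(np.c_[n[:,0]*d,n[:,1]*d,d])+np.array(c['position'])
def cloud(c):
    v,u=np.mgrid[0:480,0:640]; return pts(c,np.c_[u.ravel(),v.ravel()]).reshape(480,640,3)
def px(c,P):
    p=rot(c).inv().apply(np.atleast_2d(P)-np.array(c['position']))
    s=p[:,:2]/p[:,2:]; s=s*(1+c['k1']*(s**2).sum(1))[:,None]
    return s*[c['fx'],c['fy']]+[c['cx'],c['cy']]
def save(c,n): cv2.imwrite('pics/'+n,c['image'][:,:,::-1])
E
python3 - <<'E'
from h import *
np.set_printoptions(precision=1,suppress=True)
print(r.observe())
for n in ('scene','top'):
    c=cams.camera(n); save(c,n+'0.png'); X=cloud(c)
    print(n,{k:c[k] for k in c if k not in('image','depth')})
    for t in ('garlic','keeper','lid_lip','lemon','mushroom','ramekin'):
        for q in look_for(c,t)[:4]:
            b=np.array(q['box'])*[640,480,640,480]
            u,v=int(b[0]+b[2]/2),int(b[1]+b[3]/2)
            print(t,round(q['confidence'],2),b,X[v,u],c['image'][v,u])
E
```

```text
pics
{'clock': 0.0, 'joint_pos': array([-1.5,  0.5,  0. ,  1.6, -0. ,  1.1, -0.1]), 'qvel': array([-0.,  0.,  0.,  0.,  0., -0., -0.]), 'tau': array([ -0. , -59.6,   1.6, -28.1,   0. ,   0. ,  -0. ]), 'tcp_pos': array([152.3, 657. , 230.3]), 'tool_rot': array([-0.4, -3.1,  0. ]), 'force': array([-0. , -0.2,  0.4]), 'moment': array([0., 0., 0.]), 'grasp_force': 0.0, 'width': 0.997639799383136}
scene {'fx': 563.0903787379988, 'fy': 563.0903787379988, 'cx': 319.7279324801378, 'cy': 241.00698010311467, 'k1': -0.0758703903524002, 'position': array([-353.1, -789. ,  780.7]), 'orientation': array([-2. ,  0.8, -0.5]), 'shot': 1}
garlic 0.82 [411.2 311.1  29.8  24.9] [ 479.7 -235.6   39.9] [252 239 220]
garlic 0.79 [372.7 285.5  24.8  26.5] [ 486.  -112.    38.7] [254 152   0]
garlic 0.73 [279.6 283.5  21.6  20.4] [333.4  45.6  42.2] [244  17   0]
keeper 0.93 [280.3 141.4 103.9 148.2] [613.  198.3  94.4] [79 61 51]
keeper 0.44 [333.  301.   22.   20.9] [380.9 -80.9  36.5] [198 137  80]
lid_lip 0.6 [318.2 140.9  67.6  92. ] [599.3 114.4 211.9] [74 42 21]
lemon 0.75 [437.6 281.   18.9  24.4] [ 
[... 580 characters left out ...]
  28.3  26.2] [343.7  63.6  56.8] [253  81  77]
garlic 0.53 [371.7 227.   23.1  21.3] [495.9 -96.2  49. ] [255 197 102]
keeper 0.95 [243.  178.1 103.2  76.7] [560.9 138.7   8. ] [254 214 144]
keeper 0.52 [421.1 227.5  19.5  24.2] [ 488.2 -222.2   48.9] [254 249 238]
lid_lip 0.91 [240.3 177.3 105.7  21.4] [598.4 136.5 246.2] [77 52 39]
lid_lip 0.57 [365.6 265.   20.2  19.5] [398.6 -72.9  43.8] [250 219 155]
lemon 0.67 [364.4 264.9  22.8  20.7] [395.9 -72.6  45.5] [251 221 157]
lemon 0.6 [397.6 178.8  25.3  20. ] [ 625.4 -172.4   52.5] [255 255 179]
mushroom 0.54 [368.8 269.7  15.1  12. ] [395.8 -75.2  46.2] [251 220 156]
ramekin 0.66 [173.2 245.1  29.3  23.4] [457.3 428.6  19.6] [255 255 255]
```

View pics/scene0.png

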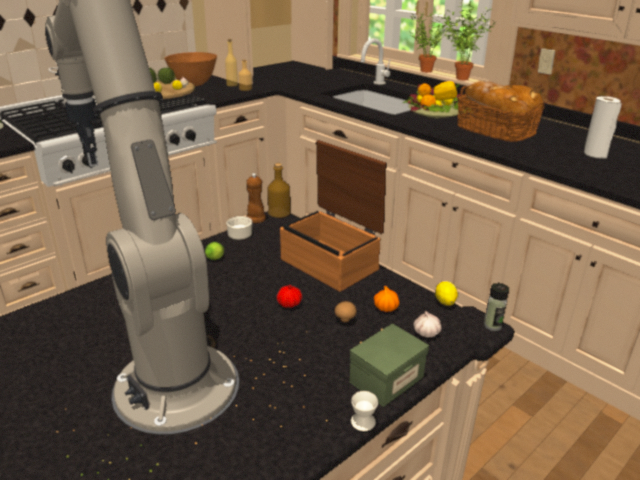

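View pics/top0.png

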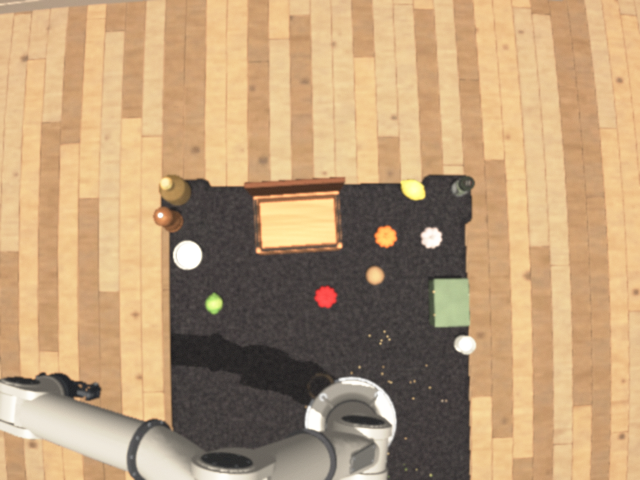

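```bash
python3 - <<'E'
from h import *
np.set_printoptions(precision=1,suppress=True)
o=r.observe(); print(R.from_rotvec(o['tool_rot']).as_matrix(), o['tcp_pos'])
for n in ('top','scene'):
    c=cams.camera(n); X=cloud(c); x,y,z=X[...,0],X[...,1],X[...,2]
    if n=='top':
      # box walls rim
      m=(abs(z-96)<6)&(x>380)&(x<640)&(y>0)&(y<290)
      P=X[m][:,:2]; print('rim',m.sum(),P.min(0),P.max(0), cv2.minAreaRect(P.astype(np.float32)))
      for lo in range(360,640,20):
        k=(x>lo)&(x<lo+20)&(y>0)&(y<290)&(z>85); 
        if k.sum()>2: print(lo,k.sum(),X[k].mean(0),y[k].min(),y[k].max(),z[k].max())
    k=(z>110)&(x>480)&(x<700)&(y>0)&(y<290); Q=X[k]
    print(n,'lid',k.sum(),Q.min(0),Q.max(0))
    mu=Q.mean(0); print('plane n',np.linalg.svd(Q-mu,full_matrices=False)[2],mu)
    k=(abs(x-485)<50)&(abs(y+225)<45)&(z>10); Q=X[k]; print('garlic',Q.min(0),Q.max(0),np.median(Q,0),k.sum())
    k=(x>300)&(x<800)&(y<-20)&(y>-350)&(z>15)
    nl,l,s,ce=cv2.connectedComponentsWithStats(k.astype(np.uint8))
    for i in range(1,nl):
        if s[i,4]>40: Q=X[l==i]; print(s[i],Q.min(0),Q.max(0))
E
```

```text
[[-1.   0.2  0. ]
 [ 0.2  1.   0. ]
 [-0.   0.  -1. ]] [152.4 657.6 231.3]
rim 605 [459.1  18.4] [611.9 240. ] ((535.1549682617188, 129.57310485839844), (146.4306640625, 217.9219207763672), 2.5113308429718018)
360 1203 [ 362.3  114.8 1678.8] 114.75489627884926 114.75489627884926 1678.8013475139296
440 15 [459.6 213.4  92.1] 195.689238817763 231.08663224817013 97.43692217011699
460 351 [467.6 127.3 101.5] 18.088172187714505 235.92698130925152 117.84953014520897
480 63 [489.8 126.5  97.9] 20.40668328795998 236.41190906141253 107.38475270360345
500 62 [509.9 131.5  98.1] 19.85311920569005 236.0688656674222 107.55462993521746
520 64 [530.  136.   97.6] 21.82325048883854 238.2773315172372 108.20881977207978
540 63 [550.3 128.5  97.2] 21.66522597538669 238.2731484767017 108.99636291800516
560 64 [570.4 134.3  97.1] 23.611018746927854 240.48616667045823 108.61947579326011
580 639 [596.5 170.1 244.3] 23.056502488045567 246.26174433872526 309.3133811332268
600 1078 [604.4 109.6 212.8] 20.18029442060515 245.83819532089754 309.0919903654092
top lid 1433 [591.8  20.2 110.1] [614.3 246.3 309.3]
p
[... 469 characters left out ...]
9 -49.4  50.6]
[ 429  278   40   33 1220] [ 300.  -313.9   15.9] [ 381.8 -219.5   93.3]
scene lid 4799 [586.9  14.2 110. ] [622.5 252.1 302.7]
plane n [[-0.  1.  0.]
 [ 0.  0. -1.]
 [ 1.  0.  0.]] [601.3 121.9 210.9]
garlic [ 463.1 -260.9   10. ] [ 517.5 -202.9   59.1] [ 483.1 -237.6   34.7] 496
[435 281  23  24 422] [ 594.7 -216.4   15.6] [ 644.5 -153.    53.6]
[485 282  24  45 766] [ 605.7 -336.2   15. ] [ 651.7 -294.   108.1]
[374 286  25  24 407] [ 468.7 -135.1   15.1] [520.2 -81.3  58.4]
[335 301  21  18 295] [370.6 -97.3  19.6] [417.8 -51.3  46.4]
[414 311  27  26 481] [ 463.1 -260.9   15.1] [ 517.5 -202.9   59.1]
[ 365  323   64   68 1921] [ 300.1 -318.7   15.1] [ 383.6 -218.1   86.2]
```

The scene view shows the garlic at (428,324), with orange and red look-alikes at (386,299) and (289,296). The open box is at (330,245) and its lid is upright. In the top view the garlic is at (431,238) and the box at (298,222). I put the garlic at (493,-230), the box centre at (535,130) with about 2.5° yaw, and the hinge near x=610.

```bash
cat >> h.py <<'E'
def st():
    o=r.observe(); M=R.from_rotvec(o['tool_rot']); return o,M
def plan(P,yaw=None,tilt=0.,show=True):
    """target TCP (mm), tool y heading yaw deg (world), -> total shift in tool axes cm, and turn rotvec deg in tool axes"""
    o,M=st(); d=M.inv().apply(np.array(P)-o['tcp_pos'])/10
    m=M.as_matrix(); print('t %.2f'%o['clock'],'tcp',o['tcp_pos'].round(1),'yaw_y',np.degrees(np.arctan2(m[1,1],m[0,1])).round(2),'z',m[:,2].round(3),'F',np.round(o['force'],1),'w',round(o['width'],3),'g',round(o['grasp_force'],1))
    print('q',np.round(o['joint_pos'],3)); print('shift cm',d.round(2))
E
python3 - <<'E'
from h import *
plan([450,130,230])
E
python3 -m creep '[[1,0,0,0,0,-6,1],[0,-4,0,0,0,-6,1],[0,-4,0,0,0,0,1]]'
python3 - <<'E'
from h import *
plan([450,130,230])
E
```

```text
t 0.80 tcp [152.5 657.6 231.4] yaw_y 76.95 z [ 0.  0. -1.] F [-0.  -0.8  0.6] w 0.997 g 0.0
q [-1.451  0.477  0.022  1.555 -0.011  1.109 -0.083]
shift cm [-40.9  -44.68   0.13]
clock: 1.1
tcp_pos: [135.7, 579.8, 230.7]
tool_rot: [-0.021, -3.141, 0.0]
force: [-0.1, -0.2, 0.9]
width: 0.998
grasp_force: 0.0
t 1.10 tcp [135.7 579.8 230.7] yaw_y 89.23 z [-0.001 -0.    -1.   ] F [-0.1 -0.2  0.9] w 0.998 g 0.0
q [-1.418  0.348 -0.034  1.751  0.013  1.043  0.1  ]
shift cm [-32.03 -44.56   0.06]
```

```bash
python3 -m creep '[[-2.7,-3.7,0,0,0,0,1],[-2.7,-3.7,0,0,0,0,1],[-2.7,-3.7,0,0,0,0,1],[-2.7,-3.7,0,0,0,0,1],[-2.7,-3.7,0,0,0,0,1],[-2.7,-3.7,0,0,0,0,1]]' | head -2
python3 - <<'E'
from h import *
plan([450,130,230])
E
python3 -m creep '[[-2.7,-3.7,0,0,0,0,1],[-2.7,-3.7,0,0,0,0,1],[-2.7,-3.7,0,0,0,0,1],[-2.7,-3.7,0,0,0,0,1],[-2.7,-3.7,0,0,0,0,1],[-2.7,-3.7,0,0,0,0,1]]' | head -2
python3 - <<'E'
from h import *
plan([493,-230,180])
E
```

```text
clock: 1.7
tcp_pos: [295.8, 353.7, 231.7]
t 1.70 tcp [295.8 353.7 231.7] yaw_y 88.95 z [ 0.     0.001 -1.   ] F [ 1.1  0.1 -0.2] w 1.001 g 0.0
q [-1.094  0.119  0.092  2.052 -0.013  0.97   0.557]
shift cm [-15.82 -22.08   0.15]
clock: 2.3
tcp_pos: [453.8, 128.7, 231.8]
t 2.30 tcp [453.8 128.7 231.8] yaw_y 88.96 z [ 0.001  0.001 -1.   ] F [0.5 0.4 0. ] w 1.0 g 0.0
q [-0.72   0.135  0.344  2.044 -0.055  0.97   1.206]
shift cm [ -4.57 -35.79   5.15]
```

```bash
python3 -m creep '[[-0.6,-4.5,0,0,0,0,1],[-0.6,-4.5,0,0,0,0,1],[-0.6,-4.5,0,0,0,0,1],[-0.6,-4.5,0,0,0,0,1],[-0.6,-4.5,0,0,0,0,1],[-0.6,-4.5,1,0,0,0,1],[-0.6,-4.5,2,0,0,0,1],[-0.4,-4.4,2,0,0,0,1]]' | head -2
python3 - <<'E'
from h import *
plan([493,-230,8])
E
```

```text
clock: 3.1
tcp_pos: [493.0, -231.3, 181.3]
t 3.10 tcp [ 493.  -231.3  181.3] yaw_y 88.99 z [ 0.002 -0.    -1.   ] F [ 0.9 -0.  -0.4] w 1.0 g 0.0
q [-0.129  0.354  0.566  1.951 -0.24   0.901  2.112]
shift cm [ 0.04  0.14 17.33]
```

```bash
python3 - <<'E'
from h import *
np.set_printoptions(precision=1,suppress=True)
c=cams.camera('scene'); X=cloud(c); x,y,z=X[...,0],X[...,1],X[...,2]
k=(abs(x-485)<50)&(abs(y+225)<45)&(z>10)&(z<62); Q=X[k]; print('garlic',Q.min(0),Q.max(0),k.sum())
save(c,'s1.png')
E
```

```text
garlic [ 465.4 -259.3   10. ] [ 516.3 -203.    59.7] 501
```

```bash
python3 -m creep '[[0,0.1,4,0,0,0,1],[0,0,4,0,0,0,1],[0,0,4,0,0,0,1],[0,0,3,0,0,0,1],[0,0,1.5,0,0,0,1],[0,0,0.7,0,0,0,1],[0,0,0,0,0,0,1]]' |sed -n '2p;4,6p'
python3 -m creep '[[0,0,0,0,0,0,-1],[0,0,0,0,0,0,-1],[0,0,0,0,0,0,-1],[0,0,0,0,0,0,-1],[0,0,0,0,0,0,-1],[0,0,0,0,0,0,-1],[0,0,0,0,0,0,-1],[0,0,0,0,0,0,-1]]' 35
python3 -m creep '[[0,0,-1,0,0,0,-1],[0,0,-2,0,0,0,-1],[0,0,-3,0,0,0,-1],[0,0,-4,0,0,0,-1],[0,0,-4,0,0,0,-1],[0,0,-4,0,0,0,-1]]'
python3 - <<'E'
from h import *
plan([538,128,190])
c=cams.camera('scene'); save(c,'s2.png')
E
```

```text
tcp_pos: [492.5, -228.7, 9.4]
force: [-0.5, -0.3, 1.0]
width: 0.998
grasp_force: 0.0
clock: 4.65
tcp_pos: [493.4, -228.9, 11.1]
tool_rot: [0.029, 3.139, -0.001]
force: [-0.9, -0.4, 8.4]
width: 0.638
grasp_force: 35.5
clock: 5.25
tcp_pos: [491.9, -228.6, 191.8]
tool_rot: [0.03, 3.141, -0.0]
force: [0.5, 0.4, -0.5]
width: 0.638
grasp_force: 37.2
t 5.25 tcp [ 491.9 -228.6  191.8] yaw_y 88.92 z [ 0.001 -0.    -1.   ] F [ 0.5  0.4 -0.5] w 0.638 g 37.2
q [-0.153  0.339  0.588  1.946 -0.234  0.923  2.103]
shift cm [-3.94 35.74  0.18]
```

View pics/s2.png

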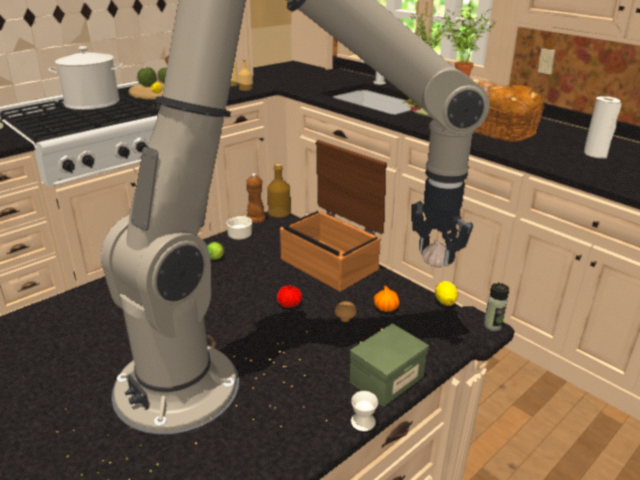

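The garlic is held at about (435,252) and everything else is undisturbed. Next I carry it over the box and lower it in.

```bash
python3 -m creep '[[-0.4,4.5,0,0,0,0,-1],[-0.4,4.5,0,0,0,0,-1],[-0.4,4.5,0,0,0,0,-1],[-0.4,4.5,0,0,0,0,-1],[-0.4,4.5,0,0,0,0,-1],[-0.4,4.5,0,0,0,0,-1],[-0.4,4.5,0,0,0,0,-1],[-0.4,4.3,0,0,0,0,-1]]' |sed -n '2p;4,6p'
python3 - <<'E'
from h import *
plan([528,130,20])
E
```

```text
tcp_pos: [530.7, 130.9, 190.2]
force: [1.0, 0.4, -0.3]
width: 0.642
grasp_force: 37.3
t 6.10 tcp [530.7 130.9 190.2] yaw_y 88.96 z [ 0.001  0.001 -1.   ] F [ 1.   0.4 -0.3] w 0.642 g 37.3
q [-0.733  0.332  0.466  1.933 -0.186  0.918  1.378]
shift cm [ 0.29 -0.11 17.02]
```

```bash
python3 -m creep '[[0.2,0,4,0,0,0,-1],[0,0,4,0,0,0,-1],[0,0,3.5,0,0,0,-1],[0,0,2.5,0,0,0,-1],[0,0,1.5,0,0,0,-1],[0,0,0.8,0,0,0,-1],[0,0,0.4,0,0,0,-1],[0,0,0,0,0,0,-1]]' |sed -n '2p;4,6p'
python3 -m creep '[[0,0,0.2,0,0,0,-1],[0,0,0,0,0,0,0.4],[0,0,0,0,0,0,0.7],[0,0,0,0,0,0,0.9],[0,0,0,0,0,0,0.9],[0,0,0,0,0,0,0.9],[0,0,0,0,0,0,0.9]]' |sed -n '2p;4,6p'
python3 -m creep '[[0,0,-2,0,0,0,0.9],[0,0,-4,0,0,0,0.9],[0,0,-4,0,0,0,0.9],[0,0,-4,0,0,0,0.9],[0,0,-4,0,0,0,0.9]]' |sed -n '2p;4,6p'
python3 - <<'E'
from h import *
plan([528,130,20])
np.set_printoptions(precision=2,suppress=True)
c=cams.camera('top'); X=cloud(c); save(c,'t3.png')
c2=cams.camera('scene'); save(c2,'s3.png')
for cc in (c,c2):
  for q in look_for(cc,'garlic')[:4]:
    b=np.array(q['box'])*[640,480,640,480]; print(q['confidence'],b)
X=cloud(c2); x,y,z=X[...,0],X[...,1],X[...,2]
k=(z>120)&(z<290)&(x>570)&(x<640)&(y>0)&(y<270)
nl,l,s,ce=cv2.connectedComponentsWithStats(k.astype(np.uint8)); i=1+s[1:,4].argmax()
e=cv2.erode((l==i).astype(np.uint8),np.ones((5,5)))>0; Q=X[e]
A=np.c_[Q[:,1:],np.ones(len(Q))]; print('x=a y+b z+c',np.linalg.lstsq(A,Q[:,0],rcond=None)[0],Q.min(0),Q.max(0))
E
```

```text
tcp_pos: [529.4, 129.0, 22.9]
force: [0.0, -0.9, 0.0]
width: 0.641
grasp_force: 37.2
tcp_pos: [528.8, 128.9, 20.3]
force: [-0.3, 0.5, -0.2]
width: 0.944
grasp_force: 0.0
tcp_pos: [528.5, 128.7, 201.9]
force: [0.9, 0.4, 0.3]
width: 0.95
grasp_force: 0.0
t 8.10 tcp [528.5 128.7 201.9] yaw_y 88.94 z [-0. -0. -1.] F [0.9 0.4 0.3] w 0.95 g 0.0
q [-0.749  0.315  0.486  1.927 -0.18   0.942  1.376]
shift cm [ 0.05  0.13 18.19]
0.64 [243.01 177.02 104.38  23.42]
0.6 [376.19 227.71  18.11  21.31]
0.87 [278.78 284.11  22.02  19.68]
0.75 [374.27 284.02  22.91  28.61]
x=a y+b z+c [ -0.04  -0.05 617.25] [593.41  15.69 125.2 ] [615.03 240.4  283.73]
```

```bash
cat > kin.py <<'E'
from h import *
from scipy.optimize import least_squares
import itertools
S=[([-1.451,.477,.022,1.555,-.011,1.109,-.083],[152.4,657.6,231.3],76.95),
([-1.418,.348,-.034,1.751,.013,1.043,.1],[135.7,579.8,230.7],89.23),
([-1.094,.119,.092,2.052,-.013,.97,.557],[295.8,353.7,231.7],88.95),
([-.72,.135,.344,2.044,-.055,.97,1.206],[453.8,128.7,231.8],88.96),
([-.129,.354,.566,1.951,-.24,.901,2.112],[493,-231.3,181.3],88.99),
([-.733,.332,.466,1.933,-.186,.918,1.378],[530.7,130.9,190.2],88.96),
([-.749,.315,.486,1.927,-.18,.942,1.376],[528.5,128.7,201.9],88.94)]
LO=np.array([-2.96,-.34,-1.41,.24,-1.37,.17,-2.96]);HI=np.array([2.96,2.1,1.46,2.44,4.51,1.92,2.96])
def fk(q,p,s):
    h,L1,L2,L3,a0,a7=p[:6]
    A=R.from_euler('ZYZ',[s[0]*q[0]+a0,q[1],s[1]*q[2]]); B=A*R.from_euler('YZ',[q[3],s[2]*q[4]]); C=B*R.from_euler('YZ',[q[5],s[3]*q[6]+a7])
    return np.array([0,0,h])+A.apply([0,0,L1])+B.apply([0,0,L2])+C.apply([0,0,L3]),C
def res(p,s):
    e=[]
    for q,t,y in S:
        P,C=fk(q,p,s); e+=list((P-t)/1.)
        M=R.from_matrix(np.c_[[np.sin(np.radians(y)),-np.cos(np.radians(y)),0],[np.cos(np.radians(y)),np.sin(np.radians(y)),0],[0,0,-1]]*np.array([[1,1,1]])) if 0 else None
        yv=np.array([np.cos(np.radians(y)),np.sin(np.radians(y)),0]); z=np.array([0,0,-1.]); x=np.cross(yv,z)
        e+=list(300*(C.inv()*R.from_matrix(np.c_[x,yv,z])).as_rotvec())
    return np.array(e)
if __name__=='__main__':
    best=[]
    for s in itertools.product([1,-1],repeat=4):
        for a0 in (0,1.57,3.1,-1.57):
          for a7 in (0,1.57,3.1,-1.57):
            f=least_squares(res,[360,500,480,250,a0,a7],args=(s,),max_nfev=60); best.append((f.cost,s,f.x))
    best.sort(key=lambda b:b[0]); 
    for b in best[:3]: print(b)
    np.save('kin.npy',np.r_[best[0][2],best[0][1]])
    print(res(best[0][2],best[0][1]).reshape(-1,6).round(1))
E
python3 kin.py
```

```text
(np.float64(293.85714163165625), (-1, -1, -1, -1), array([ 3.08665365e+03,  5.38498060e+02,  4.82372097e+02,  3.11557034e+03,
       -1.08240377e-01,  1.46283315e+00]))
(np.float64(293.8571416316973), (-1, -1, -1, -1), array([ 3.08665694e+03,  5.38498064e+02,  4.82372093e+02,  3.11557364e+03,
       -1.08240379e-01,  1.46283315e+00]))
(np.float64(293.85714163171883), (-1, -1, -1, -1), array([3086.65545832,  538.49808406,  482.37208748, 3115.57217674,
          6.17494492,    7.74601845]))
[[12.8  3.5  3.6  0.2  0.1  0.1]
 [ 2.3  3.7  3.6 -0.  -0.1 -0.3]
 [-6.3 10.7  1.8  0.2  0.3 -0.1]
 [-4.2  8.2  0.6  0.1  0.3  0.3]
 [-4.4  0.2 -4.1 -0.1  0.4 -0.1]
 [-5.5 -0.8 -3.   0.1  0.   0.1]
 [-6.1 -2.  -2.6  0.  -0.1  0.1]]
```

View pics/t3.png

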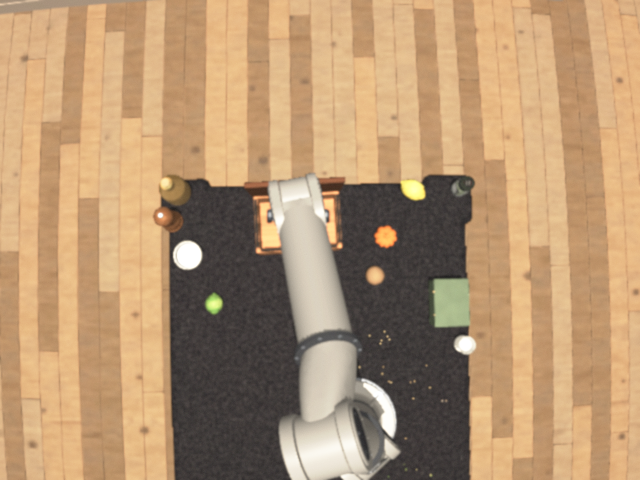

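The top view shows the gripper clear over the box at (298,210), with the garlic hidden below it and the rest in place. Now I raise the tool and yaw it so the fingers open along the box's x.

```bash
python3 -m creep '[[3,0,-2,0,0,0,0.9],[2,0,-2,0,0,0,0.9],[0,0,-2,0,0,8.5,0.5],[0,0,-2,0,0,8.5,0.5],[0,0,-2,0,0,8.5,0.5],[0,0,-2,0,0,8.5,0.5],[0,0,-2,0,0,8.5,0.2],[0,0,0,0,0,8.5,0]]' |sed -n '2,3p'
python3 -m creep '[[0,0,0,0,0,8.5,0],[0,0,0,0,0,8.5,0],[0,0,0,0,0,8.5,0],[0,0,0,0,0,8.5,0],[0,0,0,0,0,1.5,0]]' |sed -n '2,3p'
python3 - <<'E'
from h import *
plan([570,131,340]); 
c=cams.camera('top'); save(c,'t4.png')
np.set_printoptions(precision=1,suppress=True)
X=cloud(c); x,y,z=X[...,0],X[...,1],X[...,2]
k=(x>440)&(x<600)&(y>20)&(y<240)&(z>25)&(z<80)
nl,l,s,ce=cv2.connectedComponentsWithStats(k.astype(np.uint8))
for i in range(1,nl):
    if s[i,4]>30: print(s[i],X[l==i].min(0),X[l==i].max(0))
for q in look_for(c,'garlic')[:3]: print(q['confidence'],np.array(q['box'])*[640,480,640,480])
E
python3 -m creep '[[0,0,0,-7,0,0,0],[0,0,0,-7,0,0,0],[0,0,0,-7,0,0,0],[0,0,0,-7,0,0,0]]' |sed -n '2,3p'
python3 - <<'E'
from h import *
plan([570,131,340]); print(st()[0]['tool_rot'])
E
```

```text
tcp_pos: [479.5, 130.1, 341.2]
tool_rot: [1.387, 2.818, 0.002]
tcp_pos: [478.1, 129.7, 338.7]
tool_rot: [-2.175, -2.266, 0.005]
t 9.60 tcp [478.1 129.7 338.7] yaw_y 2.33 z [-0.002 -0.002 -1.   ] F [ 0.1 -0.1 -0.1] w 0.498 g 0.0
q [-0.968  0.076  0.623  1.861 -0.046  1.222 -0.289]
shift cm [-0.25  9.19 -0.15]
[258 199   9  40  70] [497.2 209.8  26.4] [599.8 231.4  79.1]
[333 200   4  45  52] [480.   28.3  27.5] [599.2  33.4  79.8]
0.6 [373.8 226.4  19.9  22.1]
0.37 [243.2 179.3 101.8  19. ]
tcp_pos: [478.6, 130.3, 340.6]
tool_rot: [1.903, 1.995, 0.503]
t 10.10 tcp [478.6 130.3 340.6] yaw_y 2.7 z [ 0.474  0.022 -0.88 ] F [ 1.6 -1.5  0.3] w 0.499 g 0.0
q [-1.014 -0.225  0.398  2.181  0.487  0.796 -0.838]
shift cm [-0.36  8.01  4.38]
[1.903041   1.99492613 0.50309248]
```

```bash
cat > kin2.py <<'E'
from kin import *
def M(y): 
    yv=np.array([np.cos(np.radians(y)),np.sin(np.radians(y)),0]); z=np.array([0,0,-1.]); return R.from_matrix(np.c_[np.cross(yv,z),yv,z]).as_rotvec()
D=[(q,t,M(y)) for q,t,y in S]+[([-.968,.076,.623,1.861,-.046,1.222,-.289],[478.1,129.7,338.7],[-2.175,-2.266,.005]),([-1.014,-.225,.398,2.181,.487,.796,-.838],[478.6,130.3,340.6],[1.903,1.995,.503])]
def fk2(q,p):
    h,L1,L2,L3,a0,a7,bx,by,ex,ey,wx,wy=p
    A=R.from_euler('ZYZ',[-q[0]+a0,q[1],-q[2]]); B=A*R.from_euler('YZ',[q[3],-q[4]]); C=B*R.from_euler('YZ',[q[5],-q[6]+a7])
    return R.from_euler('Z',a0-q[0]).apply([bx,by,h])+A.apply([ex,ey,L1])+B.apply([wx,wy,L2])+C.apply([0,0,L3]),C
def res2(p):
    e=[]
    for q,t,o in D:
        P,C=fk2(q,p); e+=list(P-t)+list(300*(C.inv()*R.from_rotvec(o)).as_rotvec())
    e+=list(np.array(p[6:])*.02)
    return np.array(e)
def ik(P,C,p,q0):
    def f(q):
        a,b=fk2(q,p); return np.r_[(a-P),(b.inv()*C).as_rotvec()*300,.02*(q-q0)*10]
    best=None
    rng=np.random.default_rng(0)
    for i in range(25):
        g=q0 if i==0 else np.clip(q0+rng.normal(0,.6,7),LO+.02,HI-.02)
        s=least_squares(f,np.clip(g,LO+.03,HI-.03),bounds=(LO+.02,HI-.02),max_nfev=80); 
        e=np.linalg.norm(s.fun[:6]); 
        if best is None or e<best[0]-.5: best=(e,s.x)
        if e<2: break
    return best
if __name__=='__main__':
    f=least_squares(res2,[360,538,482,280,-.108,1.463]+[0]*6); print(f.cost,f.x.round(2)); print(res2(f.x)[:-6].reshape(-1,6).round(1)); np.save('k2.npy',f.x)
    p=f.x; H=np.array([611,133,107]); bx=np.array([np.cos(.042),np.sin(.042),0]); by=np.array([-bx[1],bx[0],0]); ez=np.array([0,0,1.])
    q0=np.array(D[-1][0])
    for th in (1.5,1.2,.9,.7,.5,.3,.1,0):
      for tau in (0,15,30,45):
        t=np.radians(tau); z=bx*np.sin(t)-ez*np.cos(t); y=bx*np.cos(t)+ez*np.sin(t); C=R.from_matrix(np.c_[np.cross(y,z),y,z])
        lip=H+195*(-np.cos(th)*bx+np.sin(th)*ez); P=lip+25*z
        e,q=ik(P,C,p,q0); print(th,tau,'err %.1f'%e,q.round(2))
E
python3 kin2.py
```

```text
1.1425220310512108 [ 2.8685e+02  5.4155e+02  4.7147e+02  3.2770e+02  0.0000e+00  1.5700e+00
 -5.6000e-01 -3.0330e+01  1.0400e+00 -3.1990e+01 -9.6000e-01  3.0000e-02]
[[-0.2  0.1 -0.1  0.2  0.1  0.1]
 [ 0.2 -0.2  0.1 -0.  -0.1 -0.4]
 [ 0.2  0.   0.1  0.3  0.2 -0.1]
 [ 0.1  0.  -0.   0.1  0.3  0.3]
 [-0.2 -0.2 -0.  -0.   0.4 -0.1]
 [-0.3  0.2 -0.2  0.2  0.   0.1]
 [ 0.2  0.2 -0.1  0.  -0.1  0.1]
 [-0.1 -0.1  0.3  0.1  0.   0.1]
 [ 0.  -0.  -0.1 -0.1  0.1  0. ]]
1.5 0 err 0.0 [-0.55  0.34  0.3   1.68 -0.11  1.14 -0.18]
1.5 15 err 0.0 [-0.66  0.21  0.36  1.87 -0.    0.82 -0.28]
1.5 30 err 0.0 [-0.8   0.12  0.43  2.06  0.26  0.5  -0.54]
1.5 45 err 0.0 [-0.96  0.07  0.52  2.24  1.18  0.27 -1.48]
1.2 0 err 0.0 [-0.64  0.25  0.35  1.83 -0.1   1.08 -0.21]
1.2 15 err 0.0 [-0.78  0.12  0.42  2.01  0.05  0.77 -0.35]
1.2 30 err 0.0 [-0.93  0.02  0.48  2.19  0.42  0.49 -0.73]
1.2 45 err 0.0 [-0.96 -0.02  0.43  2.35  1.34  0.36 -1.68]
0.9 0 err 0.0 [-0.71  0.2   0.38  1.97 -0.09  0.99 -0.25]
0.9 15 err 0.0 [-0.87  0.06  0.45  2.14  0.1   0.7  -0.45]
0.9 30 err 0.0 [-0.97 -0.04  0.45  2.31  0.59  0.
[... 542 characters left out ...]
.3 0 err 0.0 [-0.68  0.22  0.28  2.19 -0.09  0.73 -0.29]
0.3 15 err 0.0 [-0.84  0.12  0.36  2.36  0.17  0.44 -0.59]
0.3 30 err 7.9 [ 0.67  0.36 -1.39  2.42  1.34  0.65 -1.72]
0.3 45 err 57.1 [ 0.53  0.44 -1.39  2.42  1.57  0.87 -1.99]
0.1 0 err 0.0 [-0.6   0.28  0.2   2.24 -0.09  0.63 -0.3 ]
0.1 15 err 0.0 [-0.76  0.19  0.27  2.41  0.21  0.32 -0.65]
0.1 30 err 22.1 [ 0.59  0.55 -1.39  2.42  1.47  0.83 -1.83]
0.1 45 err 70.3 [ 0.44  0.64 -1.39  2.42  1.65  1.09 -2.06]
0 0 err 0.0 [-0.56  0.32  0.14  2.25 -0.08  0.58 -0.31]
0 15 err 0.0 [-0.72  0.24  0.23  2.42  0.25  0.26 -0.69]
0 30 err 26.7 [ 0.56  0.65 -1.39  2.42  1.53  0.91 -1.88]
0 45 err 74.3 [ 0.4   0.76 -1.39  2.42  1.71  1.2  -2.09]
```

```bash
cat > fork.py <<'E'
from h import *
import sys
H=np.array([612,133,107.]); B=np.array([np.cos(.042),np.sin(.042),0]); Z=np.array([0,0,1.])
ret=lambda w:13*(w/85)**2
def pose(th,tau,w,s,c):
    """TCP pose: fork tilt tau deg, pad gap w, lip's lower corner s above the tips and c off the front finger"""
    t=np.radians(tau); z=B*np.sin(t)-Z*np.cos(t); y=B*np.cos(t)+Z*np.sin(t)
    lip=H+195*(-np.cos(th)*B+np.sin(th)*Z); n=np.sin(th)*B+np.cos(th)*Z
    low=lip-7*n
    return low+(ret(w)+s)*z+(w/2-c)*y, R.from_matrix(np.c_[np.cross(y,z),y,z])
def need(th,tau,s): b=np.pi/2-th-np.radians(tau); return 14/np.cos(b)+s*np.tan(b)
def rows(L):
    o,M=st(); P=np.array(o['tcp_pos'])
    for th,tau,w,s,c in L:
        P2,M2=pose(th,tau,w,s,c); d=M.inv().apply(P2-P)/10; t=np.degrees((M.inv()*M2).as_rotvec())
        print('[%.2f,%.2f,%.2f,%.1f,%.1f,%.1f,%.2f]'%(*d,*t,w/85*2-1),'th %.2f tau %d w %d need %.0f'%(th,tau,w,need(th,tau,s)),P2.round(0)); P,M=P2,M2
E
python3 -m creep '[[0,2,0.5,7,0,0,0],[0,2,0.5,7,0,0,0],[0,2,0.5,7,0,0,0],[0,2,0.5,7,0,0,-0.06]]' |sed -n '2,3p'
python3 - <<'E'
from fork import *
plan([600,132,330]); rows([(1.52,2,40,25,13)])
E
```

```text
tcp_pos: [561.3, 134.8, 346.3]
tool_rot: [-2.163, -2.273, -0.002]
t 10.50 tcp [561.3 134.8 346.3] yaw_y 2.83 z [-0.002  0.003 -1.   ] F [ 0.1 -0.8  1.5] w 0.469 g 0.0
q [-0.937  0.269  0.75   1.682 -0.195  1.268 -0.097]
shift cm [-0.48  3.86  1.62]
[-0.45,4.18,7.24,-2.1,-0.2,0.4,-0.06] th 1.52 tau 2 w 40 need 14 [603. 133. 274.]
```

```bash
python3 -m creep '[[-0.2,2.1,0.5,-1,0,0.2,-0.06],[-0.2,2,1,-1,0,0.2,-0.06],[0,0,0,0,0,0,-0.06]]' |sed -n '2,3p'
python3 - <<'E'
from fork import *
np.set_printoptions(precision=1,suppress=True)
c=cams.camera('scene'); im=c['image'][60:300,250:570]; cv2.imwrite('pics/s5.png',cv2.resize(im,None,fx=2.2,fy=2.2,interpolation=cv2.INTER_CUBIC)[:,:,::-1])
X=cloud(c); x,y,z=X[...,0],X[...,1],X[...,2]
for lo in range(130,310,20):
    k=(z>lo)&(z<lo+20)&(x>580)&(x<640)&(y>30)&(y<95); print(lo,np.median(x[k]),k.sum(),z[k].max() if k.any() else '')
rows([(1.52,2,40,25,13)])
E
```

```text
tcp_pos: [602.4, 130.4, 328.0]
tool_rot: [2.162, 2.245, 0.033]
130 607.0938762429771 133 149.84931945664027
150 606.0151058552128 140 169.75395899935722
170 604.7038008364123 142 189.99744866545677
190 604.0112296652482 145 209.93116714355915
210 603.3536108475228 143 229.85960017783384
230 601.4902691724151 152 249.93779834297402
250 601.0953571428302 153 269.8837611570729
270 600.2469423219923 156 289.77550542820666
290 600.6014717377521 128 303.21182658575594
[0.22,-0.00,5.52,-0.2,0.1,-0.3,-0.06] th 1.52 tau 2 w 40 need 14 [603. 133. 274.]
```

View pics/s5.png

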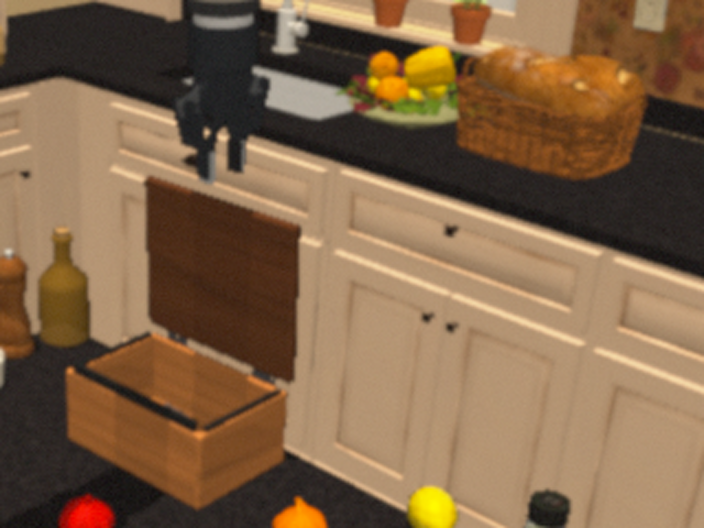

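The crop shows the fork over the lid's top edge, with fingers at (205,165) and (237,160), and the lid still upright at about 1.52 rad. Lowering the fork over the edge.

```bash
python3 -m creep '[[0,0,2,0,0,0,-0.06],[0,0,2,0,0,0,-0.06],[0,0,1.5,0,0,0,-0.06],[0,0,0,0,0,0,-0.06]]' |sed -n '2,4p'
python3 - <<'E'
from fork import *
plan([603,133,274])
# s 25, c so that rear finger touches: c=w-need
L=[(1.52,2,36,25,20),(1.48,4,34,25,20),(1.43,6,32,25,18),(1.38,9,30,25,16),(1.33,12,28,25,14),(1.28,14,26,24,11),(1.24,16,24,22,9),(1.20,18,24,21,9)]
rows(L)
E
```

```text
tcp_pos: [601.7, 131.3, 273.9]
tool_rot: [2.164, 2.247, 0.035]
force: [-0.8, -0.8, 0.1]
t 11.25 tcp [601.7 131.3 273.9] yaw_y 2.13 z [ 0.031  0.001 -1.   ] F [-0.8 -0.8  0.1] w 0.469 g 0.0
q [-0.86   0.388  0.72   1.715 -0.276  1.113 -0.024]
shift cm [ 0.17  0.14 -0.  ]
[0.13,-0.76,-0.03,-0.2,0.0,-0.3,-0.15] th 1.52 tau 2 w 36 need 14 [594. 132. 274.]
[-0.00,-0.78,0.04,-2.0,0.0,-0.0,-0.20] th 1.48 tau 4 w 34 need 15 [586. 132. 273.]
[0.00,-0.78,0.06,-2.0,-0.0,0.0,-0.25] th 1.43 tau 6 w 32 need 15 [579. 132. 272.]
[-0.00,-0.73,0.07,-3.0,-0.0,0.0,-0.29] th 1.38 tau 9 w 30 need 15 [571. 131. 271.]
[0.00,-0.73,0.07,-3.0,0.0,-0.0,-0.34] th 1.33 tau 12 w 28 need 15 [564. 131. 269.]
[-0.00,-0.68,-0.04,-2.0,0.0,-0.0,-0.39] th 1.28 tau 14 w 26 need 15 [557. 131. 268.]
[0.00,-0.60,-0.15,-2.0,-0.0,0.0,-0.44] th 1.24 tau 16 w 24 need 15 [551. 130. 268.]
[-0.00,-0.70,-0.03,-2.0,0.0,-0.0,-0.44] th 1.20 tau 18 w 24 need 15 [545. 130. 266.]
```

```bash
python3 -m creep '[[0.1,-0.75,0,0,0,-0.3,-0.15],[0,-0.78,0.04,-2,0,0,-0.2],[0,-0.78,0.06,-2,0,0,-0.25],[0,-0.73,0.07,-3,0,0,-0.29]]' |sed -n '2,6p'
python3 -m creep '[[0,-0.73,0.07,-3,0,0,-0.34],[0,-0.68,-0.04,-2,0,0,-0.39],[0,-0.6,-0.15,-2,0,0,-0.44],[0,-0.7,0,-2,0,0,-0.44],[0,0,0,0,0,0,-0.44]]' |sed -n '2,6p'
python3 - <<'E'
from fork import *
plan([545,130,266])
c=cams.camera('scene'); save(c,'s6.png')
np.set_printoptions(precision=1,suppress=True)
X=cloud(c); x,y,z=X[...,0],X[...,1],X[...,2]
k=(z>130)&(z<230)&(x>500)&(x<640)&(y>25)&(y<80); k=cv2.erode(k.astype(np.uint8),np.ones((3,3)))>0;Q=X[k]
b=Q[:,0]+.042*Q[:,1]; f=np.polyfit(Q[:,2],b,1); print('th',np.pi/2+np.arctan(f[0]),len(Q))
L=[(1.15,20,24,19,9),(1.10,21,24,17,9),(1.06,23,24,16,9),(1.02,25,24,14,9),(.98,26,24,14,9),(.95,27,24,13,9)]
rows(L)
E
```

```text
tcp_pos: [574.4, 131.0, 273.8]
tool_rot: [2.094, 2.182, 0.179]
force: [3.1, -1.3, -2.0]
width: 0.356
grasp_force: 1.2
tcp_pos: [545.1, 129.8, 267.7]
tool_rot: [2.012, 2.098, 0.335]
force: [0.2, -0.5, -0.3]
width: 0.282
grasp_force: 0.0
t 12.15 tcp [545.1 129.8 267.7] yaw_y 2.38 z [ 0.308  0.015 -0.951] F [ 0.2 -0.5 -0.3] w 0.282 g 0.0
q [-1.138  0.1    0.796  2.059  0.033  0.713 -0.335]
shift cm [ 0.02 -0.06  0.16]
th 1.1904696850557082 319
[0.01,-1.09,0.04,-2.0,-0.1,-0.0,-0.44] th 1.15 tau 20 w 24 need 15 [536. 130. 264.]
[0.00,-0.94,-0.08,-1.0,0.0,-0.0,-0.44] th 1.10 tau 21 w 24 need 16 [527. 129. 262.]
[-0.00,-0.71,0.01,-2.0,-0.0,0.0,-0.44] th 1.06 tau 23 w 24 need 16 [520. 129. 259.]
[0.00,-0.72,-0.08,-2.0,0.0,0.0,-0.44] th 1.02 tau 25 w 24 need 16 [513. 129. 257.]
[0.00,-0.74,0.13,-1.0,0.0,0.0,-0.44] th 0.98 tau 26 w 24 need 16 [507. 129. 253.]
[-0.00,-0.55,0.00,-1.0,0.0,-0.0,-0.44] th 0.95 tau 27 w 24 need 16 [502. 128. 250.]
```

The lid tracks the plan, measured at 1.19 rad against 1.20 planned, with small forces.

```bash
cat >> fork.py <<'E'
def lid():
    c=cams.camera('scene'); X=cloud(c); x,y,z=X[...,0],X[...,1],X[...,2]
    xb=(x-612)*B[0]+(y-133)*B[1]; yb=-(x-612)*B[1]+(y-133)*B[0]
    rad=np.hypot(xb,z-107); k=(rad>45)&(rad<185)&(xb<3)&(z>112)&(yb>-108)&(yb<-45)
    k=cv2.erode(k.astype(np.uint8),np.ones((3,3)))>0
    a=np.arctan2(z[k]-107,-xb[k]); print('lid about %.3f'%np.median(a),k.sum(),'iqr',np.percentile(a,[25,75]).round(3)); return c
E
python3 -m creep '[[0,-1.05,0.04,-2,0,0,-0.44],[0,-0.94,-0.08,-1,0,0,-0.44],[0,-0.71,0,-2,0,0,-0.44],[0,-0.72,-0.08,-2,0,0,-0.44],[0,-0.74,0.13,-1,0,0,-0.44],[0,-0.55,0,-1,0,0,-0.44],[0,0,0,0,0,0,-0.44]]' |sed -n '2,6p'
python3 - <<'E'
from fork import *
plan([502,128,250]); save(lid(),'s7.png')
L=[(.92,27.5,24,13,8),(.89,28,25,13,8),(.86,28,25,13,8),(.83,28,26,13,8),(.80,28,26,12,7),(.77,28,26,12,7),(.74,28,26,12,7),(.71,28,26,12,6)]
rows(L)
E
```

```text
tcp_pos: [502.7, 127.7, 250.0]
tool_rot: [1.922, 2.003, 0.48]
force: [0.5, -0.2, 0.1]
width: 0.278
grasp_force: 0.0
t 12.90 tcp [502.7 127.7 250. ] yaw_y 2.35 z [ 0.453  0.018 -0.891] F [ 0.5 -0.2  0.1] w 0.278 g 0.0
q [-1.228 -0.069  0.721  2.27   0.49   0.547 -0.831]
shift cm [ 0.03 -0.06 -0.03]
lid about 0.866 278 iqr [0.844 0.88 ]
[0.06,-0.57,0.05,-0.5,0.0,-0.1,-0.44] th 0.92 tau 27 w 24 need 16 [498. 128. 247.]
[-0.00,-0.51,0.13,-0.5,-0.0,0.0,-0.41] th 0.89 tau 28 w 25 need 17 [495. 128. 244.]
[0.00,-0.57,0.14,0.0,0.0,0.0,-0.41] th 0.86 tau 28 w 25 need 17 [490. 128. 240.]
[0.00,-0.51,0.17,0.0,0.0,0.0,-0.39] th 0.83 tau 28 w 26 need 18 [486. 128. 236.]
[0.00,-0.46,0.07,0.0,0.0,0.0,-0.39] th 0.80 tau 28 w 26 need 18 [483. 128. 233.]
[-0.00,-0.55,0.19,0.0,0.0,0.0,-0.39] th 0.77 tau 28 w 26 need 19 [479. 127. 229.]
[0.00,-0.55,0.21,0.0,0.0,0.0,-0.39] th 0.74 tau 28 w 26 need 19 [475. 127. 224.]
[0.00,-0.44,0.22,0.0,0.0,0.0,-0.39] th 0.71 tau 28 w 26 need 20 [472. 127. 220.]
```

```bash
python3 -m creep '[[0,-0.57,0.05,-0.5,0,0,-0.44],[0,-0.51,0.13,-0.5,0,0,-0.41],[0,-0.57,0.14,0,0,0,-0.41],[0,-0.51,0.17,0,0,0,-0.39]]' |sed -n '2,6p'
python3 -m creep '[[0,-0.46,0.07,0,0,0,-0.39],[0,-0.55,0.19,0,0,0,-0.39],[0,-0.55,0.21,0,0,0,-0.39],[0,-0.44,0.22,0,0,0,-0.39]]' |sed -n '2,6p'
python3 - <<'E'
from fork import *
plan([472,127,220]); save(lid(),'s8.png')
L=[(.68,28,27,12,6),(.65,27.5,28,12,6),(.62,27,29,12,5),(.59,26.5,30,12,5),(.56,25.5,31,12,4),(.53,24.5,32,12,4),(.50,23.5,34,12,4),(.47,22.5,36,12,4)]
rows(L)
E
```

```text
tcp_pos: [486.6, 127.3, 235.8]
tool_rot: [1.912, 1.991, 0.497]
force: [-0.1, -0.0, -0.2]
width: 0.303
grasp_force: 0.2
tcp_pos: [471.2, 126.6, 219.5]
tool_rot: [1.912, 1.992, 0.496]
force: [0.6, -0.1, -0.2]
width: 0.306
grasp_force: 0.0
t 13.75 tcp [471.2 126.6 219.5] yaw_y 2.36 z [ 0.469  0.019 -0.883] F [ 0.6 -0.1 -0.2] w 0.306 g 0.0
q [-1.212 -0.082  0.654  2.373  0.641  0.481 -1.03 ]
shift cm [ 0.04  0.09 -0.  ]
lid about 0.626 18 iqr [0.614 0.635]
[0.07,-0.27,0.18,-0.1,0.1,-0.0,-0.36] th 0.68 tau 28 w 27 need 20 [469. 127. 216.]
[-0.00,-0.49,0.27,0.5,0.0,-0.0,-0.34] th 0.65 tau 27 w 28 need 21 [466. 127. 211.]
[0.00,-0.38,0.29,0.5,-0.0,0.0,-0.32] th 0.62 tau 27 w 29 need 22 [464. 127. 207.]
[-0.00,-0.47,0.32,0.5,0.0,0.0,-0.29] th 0.59 tau 26 w 30 need 23 [461. 127. 202.]
[0.00,-0.37,0.35,1.0,0.0,-0.0,-0.27] th 0.56 tau 25 w 31 need 24 [459. 127. 197.]
[-0.00,-0.45,0.37,1.0,-0.0,0.0,-0.25] th 0.53 tau 24 w 32 need 26 [457. 126. 192.]
[0.00,-0.39,0.41,1.0,-0.0,0.0,-0.20] th 0.50 tau 23 w 34 need 27 [455. 126. 187.]
[-0.00,-0.37,0.43,1.0,0.0,-0.0,-0.15] th 0.47 tau 22 w 36 need 29 [454. 126. 181.]
```

```bash
python3 -c "
import cv2
a=cv2.imread('pics/s8.png')[90:310,200:440]; cv2.imwrite('pics/s8c.png',cv2.resize(a,None,fx=2.7,fy=2.7,interpolation=cv2.INTER_CUBIC))"
```

```text
(no output)
```

View pics/s8c.png

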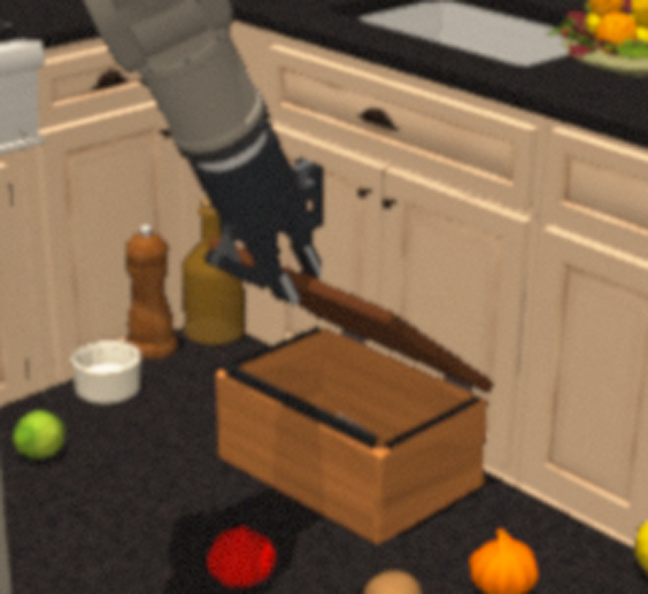

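The crop shows the lid edge held between the fingers, with the front finger at (290,290) below the lip and the rear one at (315,265) above it. Continuing down.

```bash
python3 -m creep '[[0,-0.27,0.18,0,0,0,-0.36],[0,-0.49,0.27,0.5,0,0,-0.34],[0,-0.38,0.29,0.5,0,0,-0.32],[0,-0.47,0.32,0.5,0,0,-0.29]]' |sed -n '2,6p'
python3 -m creep '[[0,-0.37,0.35,1,0,0,-0.27],[0,-0.45,0.37,1,0,0,-0.25],[0,-0.39,0.41,1,0,0,-0.2],[0,-0.37,0.43,1,0,0,-0.15]]' |sed -n '2,6p'
python3 - <<'E'
from fork import *
plan([454,126,181]); save(lid(),'s9.png')
L=[(.445,21.5,40,12,3),(.42,20.5,44,12,2),(.395,20,47,12,2),(.37,19,50,12,1),(.345,18.5,53,12,1),(.32,18,56,12,0),(.295,17.5,60,12,0),(.27,17,64,12,0)]
rows(L)
E
```

```text
tcp_pos: [462.3, 126.3, 202.9]
tool_rot: [1.928, 2.008, 0.472]
force: [-0.6, 0.0, 0.5]
width: 0.352
grasp_force: 0.1
tcp_pos: [454.2, 125.9, 181.8]
tool_rot: [1.968, 2.051, 0.406]
force: [-3.0, -0.3, -0.5]
width: 0.426
grasp_force: 1.2
t 14.60 tcp [454.2 125.9 181.8] yaw_y 2.35 z [ 0.381  0.015 -0.924] F [-3.  -0.3 -0.5] w 0.426 g 1.2
q [-1.219  0.01   0.714  2.382  0.406  0.43  -0.807]
shift cm [ 0.01 -0.05  0.06]
lid about 0.482 92 iqr [0.473 0.494]
[0.06,-0.11,0.41,0.8,0.1,-0.0,-0.06] th 0.45 tau 21 w 40 need 30 [454. 126. 177.]
[-0.00,-0.07,0.44,1.0,0.0,-0.0,0.04] th 0.42 tau 20 w 44 need 32 [455. 126. 173.]
[-0.00,-0.19,0.43,0.5,-0.0,-0.0,0.11] th 0.40 tau 20 w 47 need 34 [455. 126. 168.]
[-0.00,-0.09,0.47,1.0,0.0,0.0,0.18] th 0.37 tau 19 w 50 need 36 [456. 126. 163.]
[-0.00,-0.16,0.47,0.5,0.0,-0.0,0.25] th 0.34 tau 18 w 53 need 38 [456. 126. 158.]
[0.00,-0.05,0.48,0.5,0.0,0.0,0.32] th 0.32 tau 18 w 56 need 40 [457. 126. 154.]
[0.00,-0.09,0.52,0.5,0.0,0.0,0.41] th 0.29 tau 17 w 60 need 42 [458. 127. 148.]
[-0.00,-0.07,0.53,0.5,-0.0,0.0,0.51] th 0.27 tau 17 w 64 need 45 [459. 127. 143.]
```

```bash
python3 -m creep '[[0,-0.11,0.41,0.8,0,0,-0.06],[0,-0.07,0.44,1,0,0,0.04],[0,-0.19,0.43,0.5,0,0,0.11],[0,-0.09,0.47,1,0,0,0.18]]' |sed -n '2,6p'
python3 -m creep '[[0,-0.16,0.47,0.5,0,0,0.25],[0,-0.05,0.48,0.5,0,0,0.32],[0,-0.09,0.52,0.5,0,0,0.41],[0,-0.07,0.53,0.5,0,0,0.51]]' |sed -n '2,6p'
python3 - <<'E'
from fork import *
plan([459,127,143]); c=lid(); save(c,'s10.png')
L=[(.25,16.5,68,12,0),(.23,16,71,12,0),(.21,15.5,74,12,0),(.19,15,77,11,0),(.17,14.5,80,10,0),(.15,14.5,82,10,0),(.13,14,84,9,0),(.11,14,85,9,0)]
rows(L)
a=c['image'][90:310,200:440]; cv2.imwrite('pics/s10c.png',cv2.resize(a,None,fx=2.7,fy=2.7,interpolation=cv2.INTER_CUBIC)[:,:,::-1])
E
```

```text
tcp_pos: [454.4, 125.4, 162.9]
tool_rot: [2.002, 2.086, 0.346]
force: [-13.5, 1.1, 3.3]
width: 0.588
grasp_force: 5.5
tcp_pos: [456.5, 125.3, 142.4]
tool_rot: [2.022, 2.107, 0.309]
force: [-11.5, 1.6, 0.8]
width: 0.757
grasp_force: 5.3
t 15.45 tcp [456.5 125.3 142.4] yaw_y 2.38 z [ 0.289  0.01  -0.957] F [-11.5   1.6   0.8] w 0.757 g 5.3
q [-1.084  0.162  0.661  2.347  0.043  0.396 -0.438]
shift cm [0.16 0.26 0.02]
lid about 0.265 323 iqr [0.256 0.282]
[0.11,0.26,0.40,0.3,0.2,0.0,0.60] th 0.25 tau 16 w 68 need 47 [460. 127. 139.]
[0.00,-0.05,0.45,0.5,-0.0,0.0,0.67] th 0.23 tau 16 w 71 need 50 [461. 127. 134.]
[-0.00,-0.04,0.46,0.5,0.0,-0.0,0.74] th 0.21 tau 15 w 74 need 53 [461. 127. 130.]
[-0.00,-0.03,0.37,0.5,-0.0,0.0,0.81] th 0.19 tau 15 w 77 need 55 [462. 127. 126.]
[-0.00,-0.02,0.38,0.5,0.0,-0.0,0.88] th 0.17 tau 14 w 80 need 56 [463. 127. 122.]
[-0.00,-0.04,0.42,0.0,0.0,0.0,0.93] th 0.15 tau 14 w 82 need 59 [464. 127. 118.]
[0.00,-0.06,0.36,0.5,0.0,-0.0,0.98] th 0.13 tau 14 w 84 need 61 [464. 127. 114.]
[-0.00,-0.08,0.40,0.0,0.0,0.0,1.00] th 0.11 tau 14 w 85 need 65 [464. 127. 110.]
```

View pics/s10c.png

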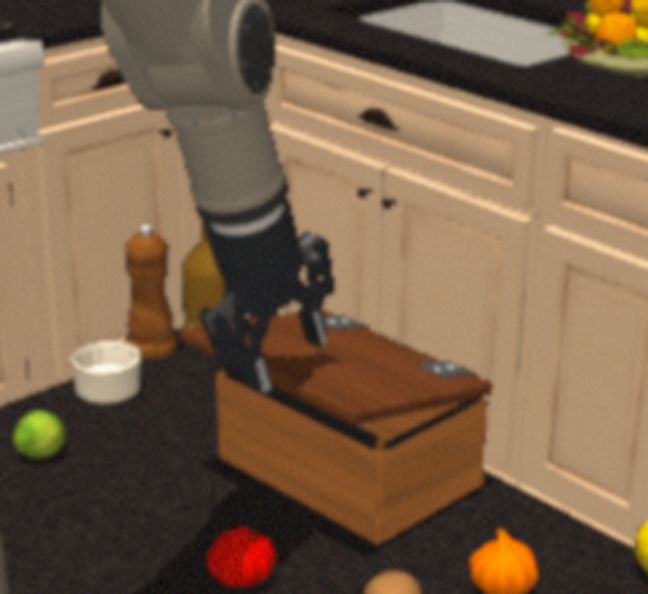

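The crop shows the lid low, with the front finger's tip at (262,375) ahead of the lip and the rear finger at (315,330) over the top. The 11 N along x means I'm pressing the lip back toward the hinge, so I ease off forward in small steps.

```bash
for i in 1; do python3 -m creep '[[0,-0.1,0,0,0,0,0.51],[0,0,0,0,0,0,0.51]]' |sed -n '2,6p'; python3 -m creep '[[0,-0.1,0,0,0,0,0.51],[0,0,0,0,0,0,0.51]]' |sed -n '2,6p'; done
python3 - <<'E'
from fork import *
np.set_printoptions(precision=1,suppress=True)
c=lid(); plan([459,127,143]); X=cloud(c); x,y,z=X[...,0],X[...,1],X[...,2]
xb=(x-612)*B[0]+(y-133)*B[1]; yb=-(x-612)*B[1]+(y-133)*B[0]
for lo in range(-200,0,20):
    k=(xb>lo)&(xb<lo+20)&(yb>-108)&(yb<-50)&(z>108)&(z<200); print(lo+10,k.sum(),np.percentile(z[k],[10,50,90]) if k.any() else '')
E
```

```text
tcp_pos: [456.1, 125.3, 142.4]
tool_rot: [2.021, 2.106, 0.311]
force: [-6.2, 0.6, -6.0]
width: 0.757
grasp_force: 3.6
tcp_pos: [456.1, 125.4, 142.8]
tool_rot: [2.021, 2.105, 0.314]
force: [-6.3, -1.3, -5.7]
width: 0.756
grasp_force: 3.5
lid about 0.263 325 iqr [0.3 0.3]
t 15.95 tcp [456.1 125.4 142.8] yaw_y 2.36 z [ 0.3  0.  -1. ] F [-5.5 -0.1 -6.5] w 0.756 g 3.6
q [-1.1  0.2  0.7  2.4  0.   0.4 -0.4]
shift cm [0.1 0.3 0.1]
-190 126 [144.4 150.3 153.8]
-170 70 [148.2 150.3 152.4]
-150 69 [143.5 145.6 147.3]
-130 67 [139.8 141.9 143.6]
-110 68 [135.  137.  139.3]
-90 62 [130.3 132.6 134.7]
-70 67 [125.7 127.9 130.1]
-50 55 [121.8 123.9 126.3]
-30 65 [118.1 120.2 122.2]
-10 55 [113.5 115.9 117.8]
```

```bash
python3 -m creep '[[0,0,0.25,0,0,0,0.51],[0,0,0.25,0,0,0,0.51],[0,0,0.2,0,0,0,0.55],[0,0,0,0,0,0,0.55]]' |sed -n '2,6p'
cat >> fork.py <<'E'
def top():
    c=cams.camera('scene'); X=cloud(c); x,y,z=X[...,0],X[...,1],X[...,2]
    xb=(x-612)*B[0]+(y-133)*B[1]; yb=-(x-612)*B[1]+(y-133)*B[0]
    k=(xb>-175)&(xb<-20)&(yb>-108)&(yb<-55)&(z>108)&(z<200); k=cv2.erode(k.astype(np.uint8),np.ones((3,3)))>0
    f=np.polyfit(-xb[k],z[k],1); th=np.arctan(f[0]); th2=np.median(np.arctan2(z[k]-114,-xb[k]))
    o,M=st(); low=H+195*(-np.cos(th)*B+np.sin(th)*Z)-7*(np.sin(th)*B+np.cos(th)*Z)
    print('lid %.3f %.3f'%(th,th2),'corner in tool y,z',M.inv().apply(low-o['tcp_pos'])[1:].round(1),'w/2',o['width']*42.5); return c,th
E
python3 - <<'E'
from fork import *
c,th=top(); plan([456,125,135])
E
```

```text
tcp_pos: [456.1, 125.3, 135.2]
tool_rot: [2.022, 2.108, 0.309]
force: [-12.5, 1.1, -2.2]
width: 0.773
grasp_force: 6.2
lid 0.179 0.167 corner in tool y,z [-35.6 -10.3] w/2 32.94425865335657
t 16.40 tcp [456.1 125.3 135.2] yaw_y 2.39 z [ 0.289  0.01  -0.957] F [-11.6   1.7  -2.3] w 0.775 g 6.1
q [-1.068  0.179  0.647  2.353  0.021  0.375 -0.42 ]
shift cm [-0.03 -0.02  0.02]
```

```bash
python3 -m creep '[[0,-0.1,-0.03,0,0,0,0.55],[0,-0.14,0.27,0,0,0,0.55],[0,-0.14,0.27,0,0,0,0.55],[0,-0.14,0.27,0,0,0,0.55]]' |sed -n '2,6p'
python3 - <<'E'
from fork import *
top()
E
python3 -m creep '[[0,-0.14,0.27,0,0,0,0.55],[0,-0.14,0.27,0,0,0,0.55]]' |sed -n '2,6p'
python3 - <<'E'
from fork import *
c,th=top(); plan([456,125,135])
E
```

```text
tcp_pos: [455.0, 125.3, 127.1]
tool_rot: [2.021, 2.106, 0.313]
force: [-8.5, -1.2, -0.0]
width: 0.777
grasp_force: 4.3
lid 0.138 0.124 corner in tool y,z [-35.2 -10.8] w/2 32.783939580019826
tcp_pos: [454.4, 125.3, 121.3]
tool_rot: [2.021, 2.106, 0.314]
force: [-6.5, -1.3, -0.7]
width: 0.773
grasp_force: 3.6
lid 0.109 0.093 corner in tool y,z [-35.1 -11. ] w/2 32.72861328546815
t 17.10 tcp [454.4 125.3 121. ] yaw_y 2.37 z [ 0.293  0.011 -0.956] F [-7.  -0.8 -3.5] w 0.77 g 3.5
q [-1.041  0.21   0.62   2.37  -0.013  0.326 -0.395]
shift cm [-0.04  0.56 -1.29]
```

```bash
python3 -m creep '[[0,-0.14,0.27,0,0,0,0.55],[0,-0.14,0.27,0,0,0,0.55],[0,0,0,0,0,0,0.55]]' |sed -n '2,6p'
python3 - <<'E'
from fork import *
top()
E
python3 -m creep '[[0,-0.14,0.27,0,0,0,0.55],[0,-0.14,0.27,0,0,0,0.55],[0,0,0,0,0,0,0.55]]' |sed -n '2,6p'
python3 - <<'E'
from fork import *
c,th=top(); plan([456,125,135])
E
```

```text
tcp_pos: [454.0, 125.3, 115.5]
tool_rot: [2.021, 2.105, 0.315]
force: [-4.6, -0.9, -4.4]
width: 0.775
grasp_force: 3.0
lid 0.075 0.061 corner in tool y,z [-35.4  -9.9] w/2 32.87712734489792
tcp_pos: [453.7, 125.4, 109.9]
tool_rot: [2.02, 2.104, 0.317]
force: [-3.3, -2.0, -5.0]
width: 0.774
grasp_force: 2.2
lid 0.047 0.033 corner in tool y,z [-35.3 -10.1] w/2 32.76445163544773
t 17.80 tcp [453.7 125.5 110. ] yaw_y 2.33 z [ 0.295  0.011 -0.955] F [-3.7 -2.5 -4.9] w 0.771 g 2.3
q [-1.014  0.235  0.592  2.38  -0.04   0.289 -0.375]
shift cm [-0.06  0.96 -2.33]
```

```bash
python3 -m creep '[[0,-0.14,0.27,0,0,0,0.55],[0,0,0,0,0,0,0.55]]' |sed -n '2,6p'
python3 -m creep '[[0,-0.14,0.27,0,0,0,0.55],[0,0,0,0,0,0,0.55]]' |sed -n '2,6p'
python3 - <<'E'
from fork import *
c,th=top(); plan([456,125,135])
E
```

```text
tcp_pos: [453.7, 126.1, 107.2]
tool_rot: [2.019, 2.104, 0.32]
force: [-2.9, -0.8, -1.7]
width: 0.772
grasp_force: 1.6
tcp_pos: [454.2, 126.9, 104.7]
tool_rot: [2.018, 2.103, 0.323]
force: [-0.7, 0.9, 0.4]
width: 0.78
grasp_force: 0.0
lid 0.031 0.019 corner in tool y,z [-35.1 -12.4] w/2 32.87938414064379
t 18.25 tcp [454.2 126.8 104.7] yaw_y 2.35 z [ 0.298  0.014 -0.954] F [-0.4  0.5 -0.6] w 0.774 g 0.0
q [-0.999  0.248  0.575  2.384 -0.054  0.269 -0.366]
shift cm [-0.18  1.07 -2.84]
```

```bash
python3 -m creep '[[0,-0.48,-0.15,0,0,0,0.55],[0,-0.48,-0.2,0,0,0,0.55],[0,-0.48,-0.4,1,0,0,0.55],[0,0.2,-1.5,2,0,0,0.55],[0,0.3,-2,4,0,0,0.55]]' |sed -n '2,6p'
python3 - <<'E'
from fork import *
c,th=top(); plan([428,125.3,160])
E
python3 -m creep '[[0,0.5,-2.5,5,0,0,0],[0,0.5,-2.5,5,0,0,-0.5],[0,0,0,0,0,0,-1],[0,0,0,0,0,0,-1],[0,0,0,0,0,0,-1]]' |sed -n '2,6p'
python3 - <<'E'
from fork import *
c,th=top(); plan([428,125.3,135])
a=c['image'][90:310,200:440]; cv2.imwrite('pics/s11c.png',cv2.resize(a,None,fx=2.7,fy=2.7,interpolation=cv2.INTER_CUBIC)[:,:,::-1])
E
```

```text
tcp_pos: [429.8, 124.6, 141.7]
tool_rot: [2.087, 2.177, 0.186]
force: [0.1, 0.2, -0.6]
width: 0.773
grasp_force: 0.0
lid 0.032 0.020 corner in tool y,z [-24.  36.] w/2 32.955793364974596
t 18.80 tcp [434.3 126.1 146. ] yaw_y 2.34 z [ 0.175  0.01  -0.985] F [4.6 0.1 3.6] w 0.775 g 0.0
q [-1.014  0.156  0.601  2.303 -0.048  0.545 -0.346]
shift cm [-0.05 -0.38 -1.49]
tcp_pos: [434.4, 124.9, 192.0]
tool_rot: [2.174, 2.265, 0.002]
force: [0.3, 0.1, 0.6]
width: -0.004
grasp_force: 0.0
lid 0.033 0.019 corner in tool y,z [-17.4  85.4] w/2 -0.07900903739443015
t 19.35 tcp [434.3 124.9 191.9] yaw_y 2.37 z [ 0.002 -0.001 -1.   ] F [ 0.1  0.4 -0.1] w -0.002 g 0.0
q [-0.953  0.164  0.599  2.141 -0.12   0.866 -0.241]
shift cm [ 0.07 -0.63  5.69]
```

View pics/s11c.png

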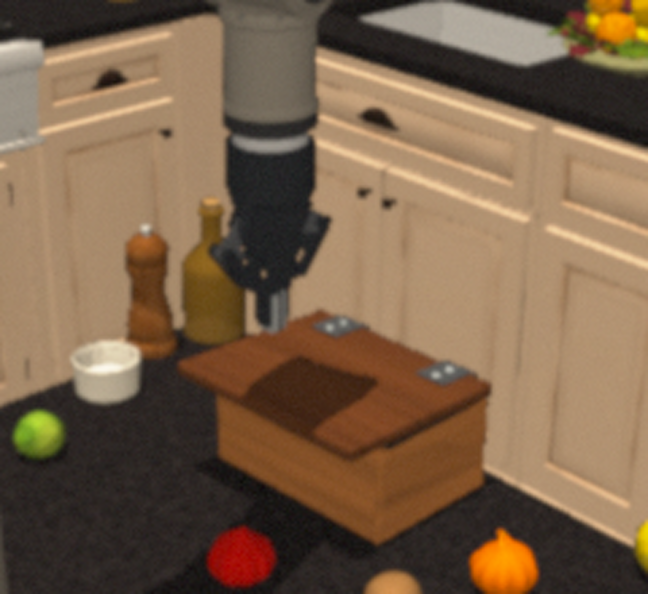

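The crop shows the lid down on the seal and the shut fingers above the lip at (272,325). Pressing gently now.

```bash
python3 -m creep '[[0,-0.4,2.5,0,0,0,-1],[0,0,2.5,0,0,0,-1],[0,0,1.5,0,0,0,-1],[0,0,0.2,0,0,0,-1],[0,0,0.1,0,0,0,-1]]' |sed -n '2p;4p'
python3 -m creep '[[0,0,0.1,0,0,0,-1],[0,0,0.1,0,0,0,-1],[0,0,0.1,0,0,0,-1]]' |sed -n '2p;4p'
python3 -m creep '[[0,0,0.1,0,0,0,-1],[0,0,0.1,0,0,0,-1],[0,0,0,0,0,0,-1]]' |sed -n '2p;4p'
python3 - <<'E'
from fork import *
c,th=top()
E
```

```text
tcp_pos: [431.2, 124.8, 124.5]
force: [-0.0, -0.2, 0.1]
tcp_pos: [432.3, 125.3, 122.3]
force: [0.2, -0.7, -0.2]
tcp_pos: [432.0, 125.1, 119.9]
force: [0.5, -0.5, 1.0]
lid 0.027 0.013 corner in tool y,z [-15.   14.6] w/2 0.15020217804674033
```

```bash
for k in 1; do
python3 -m creep '[[0,0,0.1,0,0,0,-1],[0,0,0.1,0,0,0,-1],[0,0,0,0,0,0,-1]]' |sed -n '2p;4p'
python3 -m creep '[[0,0,0.1,0,0,0,-1],[0,0,0.1,0,0,0,-1],[0,0,0,0,0,0,-1]]' |sed -n '2p;4p'; done
python3 - <<'E'
from fork import *
c,th=top()
E
```

```text
tcp_pos: [432.0, 125.1, 117.8]
force: [-0.8, 1.2, 1.1]
tcp_pos: [431.8, 125.1, 115.7]
force: [-0.3, 1.1, 1.4]
lid 0.010 -0.007 corner in tool y,z [-14.8  13.8] w/2 -0.07260686633921383
```

```bash

python3 -m creep '[[0,0,0.1,0,0,0,-1],[0,0,0,0,0,0,-1]]' |sed -n '2p;4p'
python3 -m creep '[[0,0,0.1,0,0,0,-1],[0,0,0,0,0,0,-1]]' |sed -n '2p;4p'
python3 -m creep '[[0,0,0.05,0,0,0,-1],[0,0,0,0,0,0,-1]]' |sed -n '2p;4p'
python3 - <<'E'
from fork import *
c,th=top()
E
```

```text
tcp_pos: [431.8, 125.1, 114.8]
force: [-1.3, 0.1, 2.7]
tcp_pos: [431.8, 125.1, 114.1]
force: [-4.5, 1.1, 8.3]
tcp_pos: [431.9, 125.1, 114.0]
force: [-5.5, 0.4, 15.6]
lid -0.001 -0.017 corner in tool y,z [-14.7  14.1] w/2 -0.14665027343740702
```

```bash

python3 -m creep '[[0,0,0,0,0,0,-1],[0,0,-0.1,0,0,0,-1],[0,0,-0.3,0,0,0,-1],[0,0,-2,0,0,0,-1],[0,0,-4,0,0,0,-1],[0,0,-4,0,0,0,-1],[0,0,0,0,0,0,-1],[0,0,0,0,0,0,-1]]' |sed -n '1,2p;4p'
python3 - <<'E'
from fork import *
np.set_printoptions(precision=1,suppress=True)
for i in range(4): c,th=top()
X=cloud(c); x,y,z=X[...,0],X[...,1],X[...,2]
xb=(x-612)*B[0]+(y-133)*B[1]; yb=-(x-612)*B[1]+(y-133)*B[0]
for lo in range(-190,-10,30):
    k=(xb>lo)&(xb<lo+30)&(yb>-105)&(yb<-45)&(z>100)&(z<200); print(lo+15,k.sum(),np.median(z[k]))
save(c,'s12.png')
for t in('lemon','mushroom','ramekin'):
    for q in look_for(c,t)[:1]: print(t,np.array(q['box'])*[640,480,640,480])
E
```

```text
clock: 22.6
tcp_pos: [432.0, 125.2, 217.9]
force: [0.3, 0.9, -0.1]
lid -0.001 -0.017 corner in tool y,z [-14.4 117.1] w/2 0.051898601407922476
lid -0.003 -0.016 corner in tool y,z [-13.8 117. ] w/2 0.1090553901720355
lid -0.002 -0.015 corner in tool y,z [-13.7 116.6] w/2 -0.022188955495816738
lid -0.004 -0.016 corner in tool y,z [-13.7 116.9] w/2 0.040995767292621915
-175 164 112.2897880652817
-145 157 112.11853330908502
-115 140 112.3519165052628
-85 141 112.21576341849686
-55 148 112.41130337290764
-25 126 113.5535698781207
lemon [435.6 280.3  22.3  24.4]
mushroom [334.9 303.9  22.6  20.1]
ramekin [224.1 218.4  24.   21.2]
```

The lid stays level and shut with nothing touching it, and the bystanders haven't moved. Handing in.

```bash
python3 -c "
from plant import r
print(r.finish_job())"
```

```text
the job is handed in; nothing more can be done
None
```

I handed the job in at about 23 s: I set the garlic down in the box, let the lid down between loosely open fingers and pressed it home, and it measured level (about 0 rad) with nothing touching it. The highest lid force I read was about 17 N, and the lemon, mushroom and ramekin did not move; no verdict came back, and I never saw the garlic in a picture after releasing it.

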